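Switch on the supply under the roll-top cover

TASK

Roll the slatted cover of the roll-top box all the way up to its stop, flip the big bat toggle inside over its centre so that it leans to the right, then roll the cover down again until it is fully shut. Ease the cover gently against its stops, do not force it or the switch, and leave the glue bottle, the tape roll and the paint tin where they stand.

Things in the scene. Friction and masses are not known exactly. Their poses are not given: they have to be found in the camera images.
- roll_axis (a point): middle of the level axis about which the cover of the roll-top box rolls, 55 mm over the bench. The box is fixed: wood, 325 mm deep, 260 wide, 230 high, with two upright round-topped cheeks 10 mm thick that reach 171 mm from this axis, and in front below the cover a sill 58 mm high. Axes: x into the box, away from its front, y along the roll axis to its left, z up.
- cover (a joint): the curved slatted wooden cover (tambour), outer radius 165 mm, 236 mm wide, that rolls about roll_axis up and back under the hood: 0 rad = fully shut (stop), 1.18 rad = fully up (stop). Friction holds it where it is left; it takes about 1 to 7 N along the track at the ledge to move it. It may stand a little open at the start.
- ledge_edge (a point): middle of the outer edge of the pull ledge, a dark straight wooden ledge 170 mm long and 12 mm thick that stands out 30 mm, radially, from the cover's lowest slats; this point is 195 mm from the roll axis, 6 degrees above level when shut, about 74 degrees when fully up. Push up under the ledge to open, push on its other (upper) face to shut.
- toggle_pivot (a point): pivot of the bat toggle, on top of the grey supply box (110 x 120 mm, top 107 mm over the bench) that stands fixed inside the roll-top, 114 mm over the bench. Axes: x into the box, y to its left, z up. Hidden until the cover is up.
- toggle_end (a point): middle of the free end of the bat toggle, a steel bat 58 mm long from the pivot, 9 mm thick at the foot and 17 mm at the end; this point moves with the bat.
- toggle (a joint): lean of the bat: -0.42 rad = to the left (y side of the box), as at the start; +0.42 rad = to the right; 0 = upright. Its mechanism drives it from the middle to either stop; it takes up to about 3 N sideways near its end to push it over.
- glue_bottle: white glue bottle with a red tip, 59 mm across, 190 mm high, standing loose on the bench to the right of the roll-top; origin under its middle, z up. To be left alone.
- tape_roll: roll of tape 109 mm across and 25 mm high, lying loose on the bench to the left of the roll-top; origin under its middle. To be left alone.
- paint_tin: red paint tin 78 mm across and 78 mm high, standing loose on the bench to the left of the roll-top; origin under its middle. To be left alone.
- hood_edge (a point): middle of the front edge of the fixed grey hood that closes the box's top and rear: 175 mm from the roll axis, at 77 degrees (0 = level to the front, 90 = straight up). Hood and raised ledge overhang the toggle, so that a tool pointing straight down does not reach it: lean the tool back towards the front by 30 to 50 degrees.

How it is judged:
By the outcome, as a careful person would: the job done as asked, in the order asked, and still so for the second after the job is handed in, with the robot touching nothing.
It also fails if it takes over 64 s, if anything falls off the work surface, if the arm or the gripper's body presses on something with over 40 N, if the wrist force passes 120 N, or if a joint passes its speed limit or range.

ROBOT

A 6-joint arm with a two-finger parallel gripper is mounted at the origin on a cart in front of the work surface, level with it; the furniture and walls round the work are solid. World frame = base frame: x ahead of the robot, y to its left, z up, the work surface at z = 0. Lengths are in m, angles in rad, forces in N, time in s.
With the tool pointing down it reaches from about 0.3 to 0.875 m from the base axis. Payload 6.4 kg.
Tool frame: the origin (TCP) lies between the finger pads; the fingertips stand env.tip_extent ahead of it and the grasp point (between the pads) is the TCP (env.tip_extent is the distance from the TCP to the fingertips, in m); z points along the fingers, y is the line along which they close (so a half turn about z gives the same grasp; the last joint's range is limited). The gripper opens to 88 mm and grips with 3 to 60 N. Pads are 18 mm wide; open, the fingers measure 123 mm over their backs; the gripper's body (75 mm by 187 mm) begins 45 mm behind the grasp point.
Start: joints at [-0.206, 0.181, 1.607, -0, 1.354, -0.206], TCP at [0.575, 0, 0.258] pointing down, gripper open.
Joint ranges: [-2.99, 2.99], [-0.89, 2.07], [0.3, 2.58], [-1.14, 4.28], [0, 2.63], [-3.12, 3.12]. Speed limits (rad/s): [2.57, 2.57, 3.01, 3.14, 3.14, 3.14].

INTERFACE

Orientations are given as a unit quaternion [x, y, z, w].
In Python, from workcell import env, read_camera, job gives the robot as it stands.
- The arm moves only by the tool arm_command, never from a script. Its argument "increments" is a list of rows, each a list of 7 numbers: the turn, a rotation vector about the tool's x, y, z in degrees, then the shift along the tool's x, y, z in m, then the finger opening in m, from 0 to 0.0881. In form: [[wx, wy, wz, dx, dy, dz, jaw], ...]. A call has 1 to 10 rows; each row is the pose to reach, as a shift and turn from the pose commanded when the call began, along the tool's axes at that moment; what a row does not reach only later rows make up. A row lasts 1/8 s, in which the tool goes at most 62.5 mm and 10.7 degrees, less where a joint would pass 70% of its speed; a pose out of reach is approached as far as the arm can. A call with a gripper value outside its range is refused whole. The fingers move at their own pace and stop on an object; the grip force is fixed at half the most. Time passes only in rows, so rows that repeat a pose let the fingers close. It gives the time, the measured TCP pose, the force, the opening and the grip force at its end, in the units of the state.
- env.sense(): the state, without advancing time (a new reading comes with each control period).
- read_camera(name): name is "scene" or "side" or "wrist"; returns a dict with "image" (400x640x3 uint8, red, green, blue), "intrinsics" (3x3 intrinsics, pixels), "xyz" and "orientation" of the camera in the world; the wrist camera has in their place "T_tool_cam" (4x4, takes a point from camera to tool coordinates, whose origin is the TCP and whose axes are the flange's). Camera axes: x right, y down, z forward; pixel columns grow to the right and rows downward; lengths in m; the calibration is good to about 2 mm. A picture is of the moment at which its call begins: read the wrist's pose just before it. There is no depth.
- job.close_job(): hands the job in; it is judged then, once.
The state is a dict: "t": time; "joint_positions": joint angles; "joint_vel": joint speeds; "tau": joint torques, N m; "tool_pos": TCP position; "ee_rot": TCP orientation; "force": force on the tool from outside, world axes, zero at the start; "torque": the same for the moment, N m; "finger_gap": finger opening in m; "gripper_force": force on a finger pad.
Only numpy, scipy, OpenCV 4.12 (cv2) and the standard library are available. Lean on these libraries where they do the work, as an engineer would, in place of code of your own. Each camera call takes 0.05 s, during which the arm holds its last target. There are 200 camera calls.

## Working session

There is one attempt and no reset: what is moved stays moved. The work goes in short steps, Python scripts to look and compute and a tool call to move; the robot and the scene stay as the last step left them, time stands still between calls to the robot, and variables do not carry over. Pictures are saved under pics/ and viewed, at most 10 in all, crops included, and the job is handed in when it is done.

Besides the shell and the picture viewer there is one more tool, called after "Emit:" as name(argument=value, ...), one argument or row to a line, values as JSON. arm_command: Moves the arm, as the interface text tells. Its arguments: {"type":"object","properties":{"increments":{"type":"array"}},"required":["increments"]}

```bash
mkdir -p pics; ls; python3 - <<'E'
from workcell import env, read_camera
import cv2
s=env.sense(); print(s, env.tip_extent)
for n in("scene","side"):
    c=read_camera(n); cv2.imwrite(f"pics/{n}0.png",c["image"][:,:,::-1]); print(n,c["intrinsics"],c["xyz"],c["orientation"])
E
```

```text
pics
{'t': 0.0, 'joint_positions': array([-2.06290812e-01,  1.81534062e-01,  1.60797729e+00, -1.67048921e-05,
        1.35378400e+00, -2.06281165e-01]), 'joint_vel': array([-0.00268546,  0.00185479, -0.00120679, -0.00219014,  0.00087534,
       -0.00054457]), 'tau': array([-5.85923790e-04, -4.33866942e+01, -3.41848969e+01,  7.00952648e-02,
        3.87157314e-02, -1.54040990e-04]), 'tool_pos': array([5.74511485e-01, 1.20144200e-04, 2.56828875e-01]), 'ee_rot': array([ 7.07108659e-01,  7.07104391e-01, -4.72750134e-04, -7.08068837e-04]), 'force': array([ 0.30776682, -0.09659617, -0.34320773]), 'torque': array([0.00634879, 0.07322016, 0.02165378]), 'gripper_force': 0.0, 'finger_gap': 0.08756148711225567} 0.019
scene [[362.73238066   0.         323.79692222]
 [  0.         362.73238066 207.34774887]
 [  0.           0.           1.        ]] [ 0.42700475 -0.4324234   1.0770967 ] [ 0.95845059 -0.13477808  0.0396798  -0.24825962]
side [[446.41160204   0.         319.02182016]
 [  0.         446.41160204 199.88497343]
 [  0.           0.           1.        ]] [-0.25199396 -0.49501355  0.71366076] [ 0.77760376 -0.38204336  0.23336945 -0.44149061]
```

View pics/scene0.png

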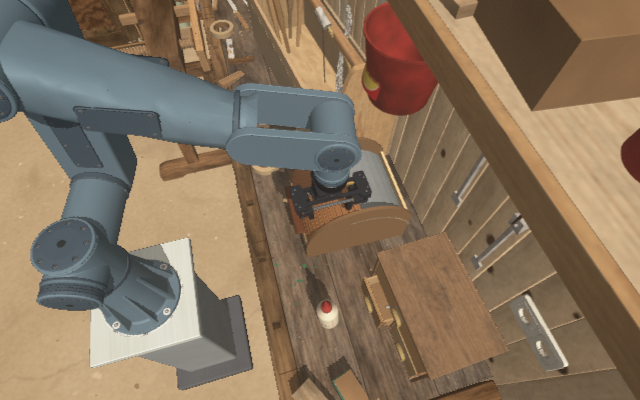

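View pics/side0.png

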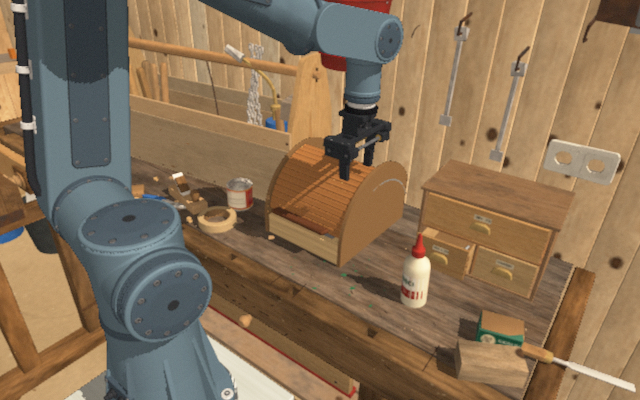

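The side view shows the roll-top at about (265–410, 140–262), the bottle at (415,275), the tape at (215,220) and the tin at (240,193). The ledge should be just above the sill, so I'll enlarge that area.

```bash
python3 - <<'E'
import cv2
a=cv2.imread("pics/side0.png")[130:270,240:430]
cv2.imwrite("pics/c1.png",cv2.resize(a,None,fx=4,fy=4,interpolation=cv2.INTER_CUBIC))
E
```

```text
(no output)
```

View pics/c1.png

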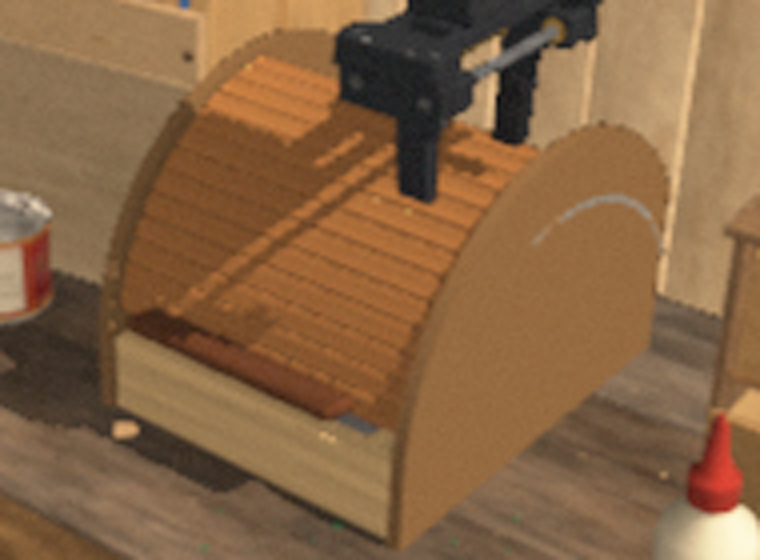

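The crop shows the front bottom corners of the box at (397,545) and (107,405), the rear right corner at (650,347), and the ledge's outer edge running from about (135,322) to (330,412).

```bash
cat > h.py <<'E'
import numpy as np
from scipy.spatial.transform import Rotation as R
from workcell import env, read_camera
class Cam:
    def __init__(s,c): s.K=c["intrinsics"]; s.p=np.array(c["xyz"]); s.R=R.from_quat(c["orientation"]).as_matrix()
    def proj(s,P):
        q=(np.atleast_2d(P)-s.p)@s.R@s.K.T; return q[:,:2]/q[:,2:]
    def atz(s,uv,z):
        d=s.R@np.linalg.solve(s.K,[*uv,1]); return s.p+d*(z-s.p[2])/d[2]
E
python3 - <<'E'
from h import *
c=Cam(read_camera("side"))
f=lambda x,y:(240+x/4-.375,130+y/4-.375)
r=c.atz(f(397,545),0);l=c.atz(f(107,405),0);b=c.atz(f(650,347),0)
print(r,l,b,np.linalg.norm(r-l),np.linalg.norm(b-r),np.degrees(np.arctan2(*(b-r)[1::-1])))
for n,p in dict(bottle=(415,303)).items(): print(n,c.atz(p,0))
s=Cam(read_camera("scene"))
print(s.proj([r,l,b]))
from scipy.optimize import least_squares
# box pose x,y,yaw + ledge angle from box corners + ledge edge ends
def W(p,P): 
    q=np.array(P,float); ca,sa=np.cos(p[2]),np.sin(p[2]); return np.c_[p[0]+ca*q[:,0]-sa*q[:,1],p[1]+sa*q[:,0]+ca*q[:,1],q[:,2]]
bx=[[-171,-130,0],[-171,130,0],[154,-130,0],[-171,-120,58],[-171,120,58]]
uv=np.array([f(397,545),f(107,405),f(650,347),f(390,435),f(118,335)])
def res(p): return (c.proj(W(p,np.array(bx)/1000))-uv).ravel()
o=least_squares(res,[*((r+l)/2)[:2]+[.17,0],0]); print(o.x,np.degrees(o.x[2]),o.fun.round(1))
for a in (6,8,10,12,15,18):
    a_=np.radians(a);g=[[-.195*np.cos(a_),y,.055+.195*np.sin(a_)] for y in(-.085,.085)]
    uvp=c.proj(W(o.x,g)); print(a,((uvp-[239.6,129.6])*4).round(0).tolist())
np.save("box.npy",o.x)
E
```

```text
[ 0.50892665 -0.01126559  0.        ] [0.51017905 0.23921287 0.        ] [ 0.82501819 -0.02561007  0.        ] 0.2504815915546789 0.3164168618101495 -2.5983442357803876
bottle [ 0.50673034 -0.22542951  0.        ]
[[308.55397027 254.91082218]
 [290.33790656 190.09035878]
 [403.04042808 234.00024186]]
[ 0.68826416  0.11515337 -0.02771105] -1.5877264777902413 [ 0.7 -1.1 -0.2 -3.   0.2 -2.6  0.3  6.4 -1.1 -1.5]
6 [[326.0, 433.0], [127.0, 338.0]]
8 [[327.0, 423.0], [127.0, 329.0]]
10 [[328.0, 414.0], [128.0, 320.0]]
12 [[330.0, 404.0], [129.0, 311.0]]
15 [[333.0, 389.0], [131.0, 297.0]]
18 [[336.0, 374.0], [134.0, 282.0]]
```

Emit:
arm_command(
  increments=[
    [0, 0, 10, 0, 0, -0.04, 0],
    [0, 0, 20, 0.02, -0.03, -0.05, 0],
    [0, 0, 30, 0.04, -0.06, -0.05, 0],
    [0, 0, 40, 0.06, -0.09, -0.05, 0],
    [0, 0, 50, 0.08, -0.12, -0.05, 0],
    [0, 0, 60, 0.1, -0.15, -0.05, 0],
    [0, 0, 70, 0.115, -0.18, -0.05, 0],
    [0, 0, 80, 0.115, -0.19, -0.05, 0],
    [0, 0, 90, 0.115, -0.19, -0.05, 0],
    [0, 0, 90, 0.115, -0.19, -0.05, 0],
  ],
)

```text
t: 1.45
tool_pos: [0.3848, 0.1151, 0.3078]
ee_rot: [1.0, 0.001, 0.0, 0.0]
force: [-0.4, 0.4, 0.0]
finger_gap: 0.0006
gripper_force: 0.0
```

Emit:
arm_command(
  increments=[
    [0, 10, 0, 0, 0, 0, 0],
    [0, 20, 0, 0, 0, 0, 0],
    [0, 30, 0, 0, 0, 0, 0],
    [0, 40, 0, 0, 0, 0, 0],
    [0, 45, 0, 0, 0, 0, 0],
    [0, 45, 0, 0, 0, 0, 0],
  ],
)

```text
t: 2.2
tool_pos: [0.3842, 0.115, 0.3066]
ee_rot: [0.924, 0.001, 0.382, 0.001]
force: [-0.7, -0.3, 0.8]
finger_gap: 0.0005
gripper_force: 0.0
```

```bash
python3 - <<'E'
from h import *
import cv2
st=env.sense(); print(st["t"],st["joint_positions"].round(3),st["tool_pos"],R.from_quat(st["ee_rot"]).as_matrix().round(3))
w=read_camera("wrist"); print(w["T_tool_cam"].round(3),w["intrinsics"][0])
s=read_camera("scene"); b=np.load("box.npy")
C=Cam(s); im=s["image"][:,:,::-1].copy()
crop=im[130:290,240:440]
cv2.imwrite("pics/c2.png",np.vstack([cv2.resize(crop,(640,512),interpolation=cv2.INTER_CUBIC)]))
cv2.imwrite("pics/w2.png",w["image"][:,:,::-1])
E
```

```text
2.2 [-0.016 -0.889  2.441  0.015  0.805  1.546] [0.38416636 0.11501977 0.30655299] [[ 0.708  0.002  0.706]
 [ 0.003 -1.     0.   ]
 [ 0.706  0.002 -0.708]]
[[ 0.002 -0.952 -0.305  0.08 ]
 [ 1.     0.001  0.001  0.   ]
 [-0.    -0.305  0.952 -0.126]
 [ 0.     0.     0.     1.   ]] [337.30216594   0.         322.69405512]
```

View pics/c2.png

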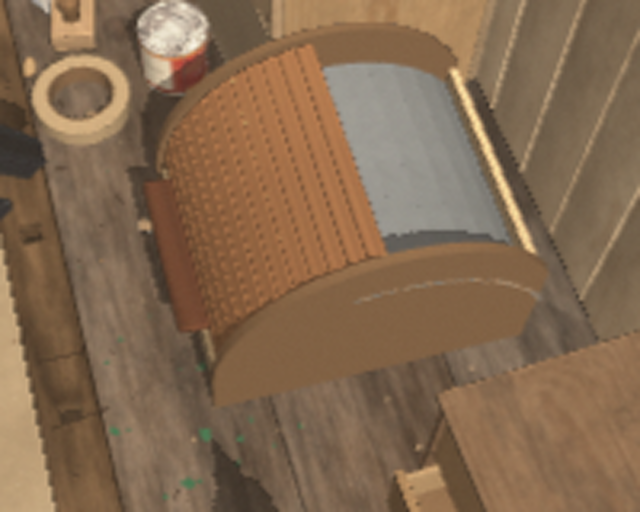

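View pics/w2.png

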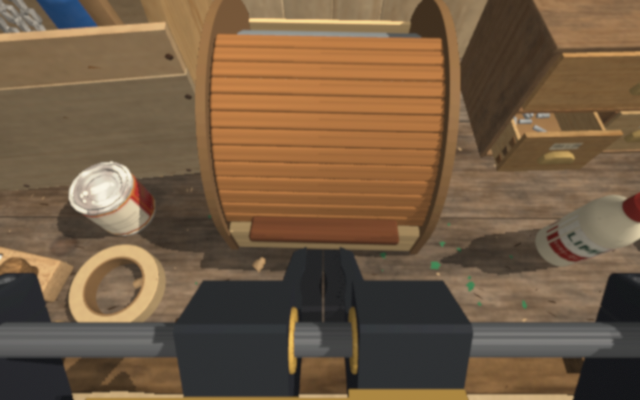

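The scene crop shows the right cheek's bottom corners at (215,403) and (524,338), and the ledge's outer ends at (147,182) and (180,330). In the wrist view the ledge's front face runs from (250,240) to (397,241). I'll fit all of these together.

```bash
cat >> h.py <<'E'
def wristcam(c,st):
    T=np.eye(4);T[:3,:3]=R.from_quat(st["ee_rot"]).as_matrix();T[:3,3]=st["tool_pos"];T=T@c["T_tool_cam"]
    o=Cam.__new__(Cam);o.K=c["intrinsics"];o.p=T[:3,3];o.R=T[:3,:3];return o
def W(p,P):
    q=np.array(P,float); ca,sa=np.cos(p[2]),np.sin(p[2]); return np.c_[p[0]+ca*q[:,0]-sa*q[:,1],p[1]+sa*q[:,0]+ca*q[:,1],q[:,2]]
def led(th,y,r=.195,n=0): # n: offset along opening tangent
    return [-r*np.cos(th)+n*np.sin(th),y,.055+r*np.sin(th)+n*np.cos(th)]
E
python3 - <<'E'
from h import *
from scipy.optimize import least_squares
side,scene=Cam(read_camera("side")),Cam(read_camera("scene"))
st=env.sense();wr=wristcam(read_camera("wrist"),st)
f=lambda x,y:(240+x/4-.375,130+y/4-.375)
g=lambda x,y:(240+x/3.2-.35,130+y/3.2-.35)
rf,lf,rb=[-.171,-.13,0],[-.171,.13,0],[.154,-.13,0]
obs=[(side,rf,f(397,545)),(side,lf,f(107,405)),(side,rb,f(650,347)),(scene,rf,g(215,403)),(scene,rb,g(524,338))]
L=[(side,-.085,f(332,412)),(side,.085,f(132,318)),(scene,-.085,g(182,330)),(scene,.085,g(148,182)),(wr,-.085,(397,241)),(wr,.085,(250,240))]
def res(p): return np.array([c.proj(W(p,[P]))[0]-u for c,P,u in obs]+[c.proj(W(p,[led(p[3],y)]))[0]-u for c,y,u in L]).ravel()
o=least_squares(res,[.688,.115,0,.15],loss="soft_l1"); print(o.x,np.degrees(o.x[2:]),res(o.x).reshape(-1,2).round(1).tolist())
np.save("box.npy",o.x)
for u in [(235,250),(415,253)]: print(wr.atz(u,0))
E
```

```text
[ 0.67958959  0.10858359 -0.02662608  0.20962591] [-1.52556201 12.01067969] [[1.0, 1.6], [-0.5, -0.8], [0.7, -0.7], [1.0, 1.2], [1.1, -1.7], [-0.5, 0.4], [-1.0, 0.4], [0.5, 0.0], [-0.5, -0.5], [1.4, 1.6], [-1.9, -1.4]]
[0.51073116 0.23766142 0.        ]
[ 0.50685713 -0.01605915  0.        ]
```

Emit:
arm_command(
  increments=[
    [0, 0, 0, -0.02, 0, 0.033, 0],
    [0, 0, 0, -0.04, 0, 0.066, 0],
    [0, 0, 0, -0.06, 0, 0.1, 0],
    [0, 0, 0, -0.08, 0, 0.133, 0],
    [0, 0, 0, -0.1, 0, 0.166, 0],
    [0, 0, 0, -0.117, 0, 0.197, 0],
    [0, 0, 0, -0.117, 0, 0.197, 0],
    [0, 0, 0, -0.117, 0, 0.197, 0],
  ],
)

```text
t: 3.45
tool_pos: [0.4396, 0.1159, 0.1062]
ee_rot: [0.928, -0.0, 0.373, 0.001]
force: [0.9, 0.1, 0.1]
finger_gap: 0.0005
gripper_force: 0.0
```

```bash
cat > plan.py <<'E'
from h import *
# rows taking contact along arc; from current commanded pose (assume measured), tool axes
def plan(ths,phis,r=.190,n=-.006,a=.009,b=.012,y=0.0,side=1,st=None,extra=0):
    p=np.load("box.npy"); st=st or env.sense(); Rt=R.from_quat(st["ee_rot"]); out=[]
    for th,ph in zip(ths,phis):
        th,ph=np.radians([th,ph]); C=W(p,[led(th,y,r,n)])[0]
        X=np.array([np.sin(ph),0,np.cos(ph)]);Z=np.array([np.cos(ph),0,-np.sin(ph)])
        T=C-a*X-b*Z; M=np.c_[X,[0,-1,0],Z]
        rv=(Rt.inv()*R.from_matrix(M)).as_rotvec(degrees=True); d=Rt.inv().apply(T-st["tool_pos"])
        out.append([*rv.round(1),*d.round(4)]); print(round(np.degrees(th),1),T.round(4),out[-1])
E
python3 - <<'E'
from plan import *
st=env.sense(); print(st["joint_positions"].round(3),st["tool_pos"],st["force"])
plan([7,12,16,20,24,28,32,36],[45,45,47,49,51,53,55,57])
E
```

```text
[-5.000e-03 -1.330e-01  2.509e+00  4.780e-01  1.000e-03  1.089e+00] [0.43958878 0.11594718 0.10624771] [0.87814755 0.10156439 0.12639969]
7.0 [0.4755 0.1136 0.0743] [np.float64(0.1), np.float64(1.2), np.float64(0.0), np.float64(0.0038), np.float64(0.0022), np.float64(0.0479)]
12.0 [0.4777 0.1136 0.0908] [np.float64(0.1), np.float64(1.2), np.float64(0.0), np.float64(0.0168), np.float64(0.0023), np.float64(0.0376)]
16.0 [0.4806 0.1135 0.1042] [np.float64(0.1), np.float64(-0.8), np.float64(0.0), np.float64(0.0282), np.float64(0.0024), np.float64(0.0298)]
20.0 [0.4844 0.1134 0.1175] [np.float64(0.1), np.float64(-2.8), np.float64(0.0), np.float64(0.0401), np.float64(0.0025), np.float64(0.0229)]
24.0 [0.4891 0.1133 0.1305] [np.float64(0.1), np.float64(-4.8), np.float64(0.0), np.float64(0.0525), np.float64(0.0027), np.float64(0.0168)]
28.0 [0.4947 0.1131 0.1431] [np.float64(0.1), np.float64(-6.8), np.float64(0.0), np.float64(0.0652), np.float64(0.0028), np.float64(0.0115)]
32.0 [0.5011 0.113  0.1553] [np.float64(0.1), np.float64(-8.8), np.float64(0.0), np.float64(0.0783), np.float64(0.003), np.float64(0.0072)]
36.0 [0.5083 0.1128 0.167 ] [np.float64(0.1), np.float64(-10.8), np.float64(0.0), np.float64(0.0916), np.float64(0.0032), np.float64(0.0037)]
```

Emit:
arm_command(
  increments=[
    [0, -8, 0, 0, 0, 0, 0],
    [0, -15, 0, 0, 0, 0, 0],
    [0, -15, 0, 0, 0, 0, 0],
    [0, -15, 0, 0, 0, 0, 0],
  ],
)

```text
t: 3.95
tool_pos: [0.4391, 0.1164, 0.106]
ee_rot: [0.968, -0.0, 0.25, 0.0]
force: [0.3, 0.3, -0.5]
finger_gap: 0.0001
gripper_force: 0.0
```

```bash
python3 - <<'E'
from plan import *
st=env.sense(); print(st["joint_positions"].round(3),st["tool_pos"],R.from_quat(st["ee_rot"]).as_matrix()[:,2].round(3))
print(W(np.load("box.npy"),[led(.21,0,.19,-.006)]))
plan([5,8,12,16,20,24,28,32,36],[58]*5+[59,60,61,62],b=.006)
E
```

```text
[-4.000e-03 -1.220e-01  2.363e+00  2.000e-03  3.940e-01  1.566e+00] [0.43909594 0.1164466  0.10598253] [ 0.485 -0.001 -0.875]
[[0.49257926 0.11356412 0.0887392 ]]
5.0 [0.479  0.1136 0.0659] [np.float64(0.1), np.float64(3.0), np.float64(-0.0), np.float64(0.0155), np.float64(0.0028), np.float64(0.0544)]
8.0 [0.4799 0.1136 0.0758] [np.float64(0.1), np.float64(3.0), np.float64(-0.0), np.float64(0.021), np.float64(0.0028), np.float64(0.0461)]
12.0 [0.4817 0.1136 0.089 ] [np.float64(0.1), np.float64(3.0), np.float64(-0.0), np.float64(0.029), np.float64(0.0028), np.float64(0.0356)]
16.0 [0.4845 0.1135 0.1019] [np.float64(0.1), np.float64(3.0), np.float64(-0.0), np.float64(0.0378), np.float64(0.0029), np.float64(0.0256)]
20.0 [0.4882 0.1134 0.1147] [np.float64(0.1), np.float64(3.0), np.float64(-0.0), np.float64(0.0472), np.float64(0.003), np.float64(0.0162)]
24.0 [0.4928 0.1133 0.1273] [np.float64(0.1), np.float64(2.0), np.float64(-0.0), np.float64(0.0573), np.float64(0.0031), np.float64(0.0074)]
28.0 [0.4983 0.1131 0.1396] [np.float64(0.1), np.float64(1.0), np.float64(-0.0), np.float64(0.0681), np.float64(0.0033), np.float64(-0.0007)]
32.0 [0.5046 0.113  0.1515] [np.float64(0.1), np.float64(-0.0), np.float64(-0.0), np.float64(0.0793), np.float64(0.0035), np.float64(-0.008)]
36.0 [0.5116 0.1128 0.1629] [np.float64(0.1), np.float64(-1.0), np.float64(-0.0), np.float64(0.091), np.float64(0.0037), np.float64(-0.0146)]
```

Emit:
arm_command(
  increments=[
    [0, 0, 0, -0.01, 0.0, 0.04, 0],
    [0, 0, 0, -0.01, 0.0, 0.042, 0],
    [0, 0, 0, 0.002, 0.002, 0.048, 0],
    [0, 0, 0, 0.012, 0.002, 0.053, 0],
    [0, 0, 0, 0.016, 0.002, 0.052, 0],
    [0, 0, 0, 0.021, 0.003, 0.046, 0],
    [0, 0, 0, 0.025, 0.003, 0.041, 0],
    [0, 0, 0, 0.029, 0.003, 0.036, 0],
    [0, 0, 0, 0.033, 0.003, 0.031, 0],
    [0, 0, 0, 0.038, 0.003, 0.026, 0],
  ],
)

```text
t: 5.2
tool_pos: [0.4843, 0.1128, 0.1011]
ee_rot: [0.969, -0.001, 0.247, 0.001]
force: [-2.8, -0.3, -3.9]
finger_gap: 0.0004
gripper_force: 2.3
```

```bash
python3 - <<'E'
from plan import *
import cv2
st=env.sense(); print(st["joint_positions"].round(3),st["tool_pos"],st["force"],st["torque"],R.from_quat(st["ee_rot"]).as_matrix()[:,2].round(3))
a=read_camera("side")["image"][130:270,230:430,::-1]
cv2.imwrite("pics/c3.png",cv2.resize(a,None,fx=4,fy=4,interpolation=cv2.INTER_CUBIC))
plan([16,20,24,28,32,36,40,44,48,52],[61]*3+[62,63,64,65,66,67,68],b=.006)
E
```

```text
[-1.200e-02  2.000e-03  2.260e+00  9.000e-03  3.800e-01  1.553e+00] [0.48434949 0.11280483 0.10112201] [-2.76516337 -0.27271701 -3.89142645] [-0.03994731  0.97486405 -0.1480291 ] [ 0.479 -0.003 -0.878]
16.0 [0.4846 0.1135 0.1025] [np.float64(0.2), np.float64(0.3), np.float64(-0.0), np.float64(-0.0002), np.float64(-0.0007), np.float64(-0.0007)]
20.0 [0.4883 0.1134 0.1152] [np.float64(0.2), np.float64(0.3), np.float64(-0.0), np.float64(0.0092), np.float64(-0.0005), np.float64(-0.01)]
24.0 [0.4929 0.1133 0.1277] [np.float64(0.2), np.float64(0.3), np.float64(-0.0), np.float64(0.0192), np.float64(-0.0004), np.float64(-0.0188)]
28.0 [0.4983 0.1131 0.14  ] [np.float64(0.2), np.float64(-0.7), np.float64(-0.0), np.float64(0.0299), np.float64(-0.0002), np.float64(-0.0269)]
32.0 [0.5046 0.113  0.1519] [np.float64(0.2), np.float64(-1.7), np.float64(-0.0), np.float64(0.0411), np.float64(-0.0001), np.float64(-0.0343)]
36.0 [0.5117 0.1128 0.1633] [np.float64(0.2), np.float64(-2.7), np.float64(-0.0), np.float64(0.0528), np.float64(0.0001), np.float64(-0.0409)]
40.0 [0.5195 0.1126 0.1742] [np.float64(0.1), np.float64(-3.7), np.float64(-0.0), np.float64(0.0649), np.float64(0.0003), np.float64(-0.0467)]
44.0 [0.5281 0.1123 0.1845] [np.float64(0.1), np.float64(-4.7), np.float64(-0.0), np.float64(0.0774), np.float64(0.0006), np.float64(-0.0516)]
48.0 [0.5374 0.1121 0.1942] [np.float64(0.1), np.float64(-5.7), np.float64(-0.0), np.float64(0.0902), np.float64(0.0008), np.float64(-0.0557)]
52.0 [0.5473 0.1118 0.2032] [np.float64(0.1), np.float64(-6.7), np.float64(-0.0), np.float64(0.1033), np.float64(0.0011), np.float64(-0.0588)]
```

View pics/c3.png

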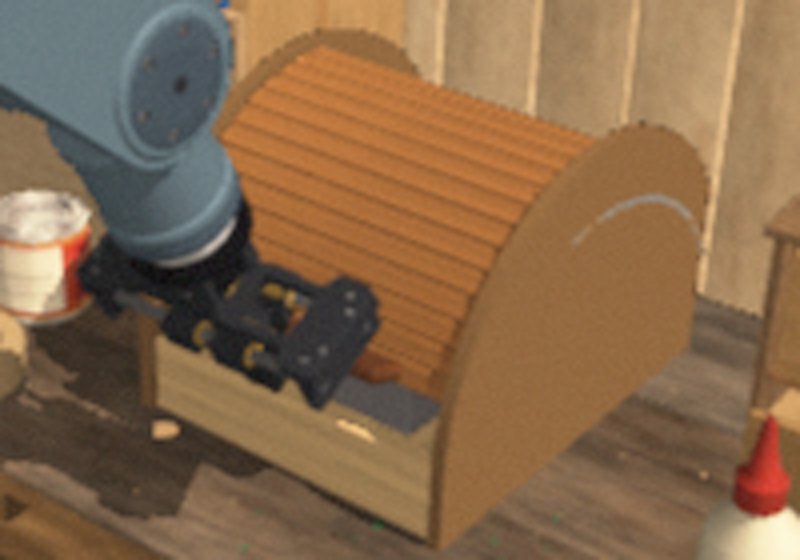

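The ledge has lifted and the sill gap is wider, around (390,400). The finger is under the ledge with about 5 N on it. I'll continue along the arc.

Emit:
arm_command(
  increments=[
    [0, 0, 0, 0.004, 0, -0.005, 0],
    [0, 0, 0, 0.009, 0, -0.01, 0],
    [0, 0, 0, 0.019, 0, -0.019, 0],
    [0, -1, 0, 0.03, 0, -0.027, 0],
    [0, -2, 0, 0.041, 0, -0.034, 0],
    [0, -3, 0, 0.053, 0, -0.041, 0],
    [0, -4, 0, 0.065, 0, -0.047, 0],
    [0, -5, 0, 0.077, 0, -0.052, 0],
    [0, -6, 0, 0.09, 0.001, -0.056, 0],
    [0, -7, 0, 0.103, 0.001, -0.059, 0],
  ],
)

```text
t: 6.5
tool_pos: [0.5477, 0.112, 0.2039]
ee_rot: [0.982, -0.001, 0.189, 0.001]
force: [-2.9, -0.2, -3.3]
finger_gap: 0.0007
gripper_force: 1.5
```

```bash
python3 - <<'E'
from plan import *
st=env.sense(); print(st["joint_positions"].round(3),st["tool_pos"],st["force"],R.from_quat(st["ee_rot"]).as_matrix()[:,2].round(3))
plan([52,56,60,63,66,68,70,71,72,73,74,75],[68,70,72,74,75,76,77,77,77,77,77,77],b=.006)
E
```

```text
[-0.012 -0.011  1.974  0.003  0.798  1.559] [0.54773145 0.11198084 0.20390631] [-2.90904601 -0.23016162 -3.34857047] [ 0.371 -0.002 -0.929]
52.0 [0.5473 0.1118 0.2032] [np.float64(0.1), np.float64(0.2), np.float64(-0.1), np.float64(-0.0006), np.float64(0.0002), np.float64(0.0005)]
56.0 [0.5579 0.1115 0.2117] [np.float64(0.1), np.float64(-1.8), np.float64(-0.1), np.float64(0.0123), np.float64(0.0004), np.float64(-0.0035)]
60.0 [0.569  0.1113 0.2195] [np.float64(0.1), np.float64(-3.8), np.float64(-0.1), np.float64(0.0255), np.float64(0.0007), np.float64(-0.0066)]
63.0 [0.5777 0.111  0.2249] [np.float64(0.1), np.float64(-5.8), np.float64(-0.1), np.float64(0.0356), np.float64(0.0009), np.float64(-0.0083)]
66.0 [0.5866 0.1108 0.2296] [np.float64(0.1), np.float64(-6.8), np.float64(-0.1), np.float64(0.0456), np.float64(0.0012), np.float64(-0.0094)]
68.0 [0.5927 0.1106 0.2326] [np.float64(0.1), np.float64(-7.8), np.float64(-0.1), np.float64(0.0524), np.float64(0.0013), np.float64(-0.0099)]
70.0 [0.5989 0.1105 0.2353] [np.float64(0.1), np.float64(-8.8), np.float64(-0.1), np.float64(0.0591), np.float64(0.0015), np.float64(-0.0102)]
71.0 [0.602  0.1104 0.2365] [np.float64(0.1), np.float64(-8.8), np.float64(-0.1), np.float64(0.0625), np.float64(0.0016), np.float64(-0.0102)]
72.0 [0.6051 0.1103 0.2377] [np.float64(0.1), np.float64(-8.8), np.float64(-0.1), np.float64(0.0658), np.float64(0.0016), np.float64(-0.0101)]
73.0 [0.6082 0.1102 0.2388] [np.float64(0.1), np.float64(-8.8), np.float64(-0.1), np.float64(0.0691), np.float64(0.0017), np.float64(-0.0099)]
74.0 [0.6114 0.1101 0.2398] [np.float64(0.1), np.float64(-8.8), np.float64(-0.1), np.float64(0.0724), np.float64(0.0018), np.float64(-0.0097)]
75.0 [0.6145 0.11   0.2408] [np.float64(0.1), np.float64(-8.8), np.float64(-0.1), np.float64(0.0757), np.float64(0.0019), np.float64(-0.0095)]
```

Emit:
arm_command(
  increments=[
    [0, -2, 0, 0.012, 0, -0.0035, 0],
    [0, -4, 0, 0.025, 0.001, -0.0065, 0],
    [0, -6, 0, 0.035, 0.001, -0.008, 0],
    [0, -7, 0, 0.045, 0.001, -0.0095, 0],
    [0, -8, 0, 0.052, 0.001, -0.01, 0],
    [0, -9, 0, 0.056, 0.0015, -0.01, 0],
    [0, -9, 0, 0.059, 0.0015, -0.01, 0],
    [0, -9, 0, 0.061, 0.0015, -0.01, 0],
    [0, -9, 0, 0.0625, 0.0015, -0.01, 0],
  ],
)

```text
t: 7.62
tool_pos: [0.6011, 0.1104, 0.2348]
ee_rot: [0.994, -0.001, 0.111, 0.001]
force: [-3.7, -0.8, 2.6]
finger_gap: 0.0007
gripper_force: 1.5
```

Emit:
arm_command(
  increments=[
    [0, 0, 0, 0.0015, 0, 0, 0],
    [0, 0, 0, 0.003, 0, 0, 0],
    [0, 0, 0, 0.0045, 0, 0, 0],
    [0, 0, 0, 0.006, 0, 0, 0],
  ],
)

```text
t: 8.12
tool_pos: [0.6047, 0.1104, 0.2353]
ee_rot: [0.994, -0.001, 0.107, 0.001]
force: [-20.1, -1.4, 11.6]
finger_gap: 0.0005
gripper_force: 8.7
```

Force rose to about 20 N, so this should be the stop. I'll back off and look.

Emit:
arm_command(
  increments=[
    [0, 0, 0, -0.002, 0, 0, 0],
    [0, 3, 0, -0.03, 0, 0, 0],
    [0, 10, 0, -0.07, 0, -0.01, 0],
    [0, 17, 0, -0.11, 0, -0.03, 0],
    [0, 24, 0, -0.13, 0, -0.04, 0],
    [0, 24, 0, -0.13, 0, -0.04, 0],
  ],
)

```text
t: 8.88
tool_pos: [0.4689, 0.1109, 0.2453]
ee_rot: [0.949, -0.0, 0.315, 0.001]
force: [0.8, -0.4, 1.0]
finger_gap: 0.0006
gripper_force: 0.0
```

```bash
python3 - <<'E'
from plan import *
import cv2
st=env.sense(); print(st["t"],st["joint_positions"].round(3),st["tool_pos"],st["force"])
w=read_camera("wrist");wr=wristcam(w,st);side=read_camera("side");sc=Cam(side);p=np.load("box.npy")
print(R.from_matrix(wr.R).as_quat(),wr.p)
cv2.imwrite("pics/w4.png",w["image"][:,:,::-1])
a=side["image"][120:260,260:440,::-1]
cv2.imwrite("pics/c4.png",cv2.resize(a,None,fx=4,fy=4,interpolation=cv2.INTER_CUBIC))
for th in (68,70,72,73.6,75):
    L=W(p,[led(np.radians(th),y) for y in(-.085,.085)])
    print(th,wr.proj(L).round(1).tolist(),((sc.proj(L)-[260,120]+.375)*4).round().tolist())
E
```

```text
8.875 [-0.021 -0.407  2.283  0.017  0.625  1.54 ] [0.46888894 0.11092988 0.24527485] [ 0.82359203 -0.44104818  0.9851425 ]
[ 0.69746128 -0.69739528  0.11781973 -0.1153521 ] [0.45766311 0.11092547 0.39440434]
68 [[467.1, 53.9], [178.2, 47.1]] [[374.0, 184.0], [164.0, 111.0]]
70 [[467.6, 42.1], [178.3, 35.4]] [[380.0, 177.0], [170.0, 105.0]]
72 [[467.9, 30.5], [178.6, 23.8]] [[386.0, 171.0], [177.0, 99.0]]
73.6 [[468.0, 21.4], [179.0, 14.7]] [[391.0, 166.0], [182.0, 94.0]]
75 [[468.0, 13.5], [179.4, 6.9]] [[395.0, 161.0], [186.0, 90.0]]
```

View pics/w4.png

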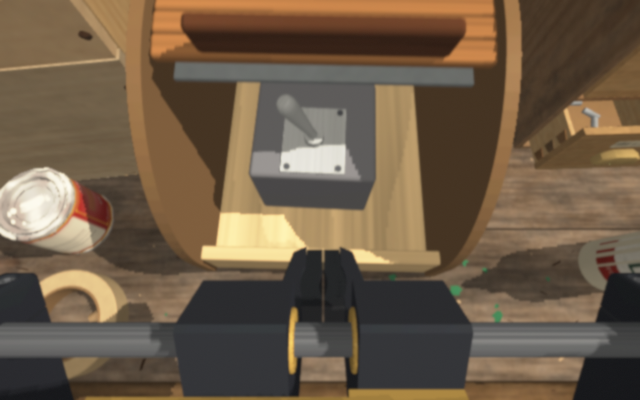

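View pics/c4.png

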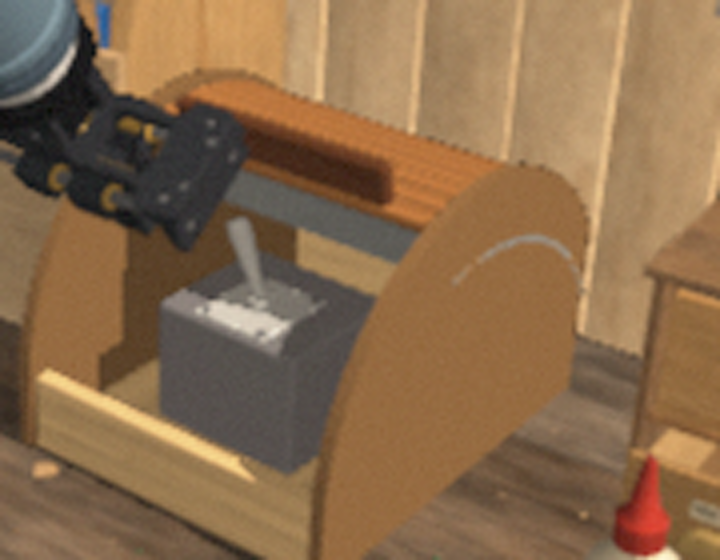

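The wrist view shows the ledge at rows 13–50, which matches about 73.6° or more, so the cover is at its stop. The bat end is at (286,103) and its foot at (314,140). In the side crop the end is at (238,225) and the foot at (261,290). I'll triangulate these.

```bash
python3 - <<'E'
from plan import *
from scipy.optimize import least_squares
st=env.sense();wr=wristcam(read_camera("wrist"),st);sc=Cam(read_camera("side"));p=np.load("box.npy")
f=lambda x,y:(260+x/4-.375,120+y/4-.375)
def tri(a,b): return least_squares(lambda P:np.r_[wr.proj(P)[0]-a,sc.proj(P)[0]-b],[.65,.11,.1])
for n,a,b in(("end",(286,103),f(238,225)),("piv",(314,140),f(261,291))):
    o=tri(a,b);print(n,o.x.round(4),o.fun.round(1))
print(wr.atz((314,140),.114),sc.atz(f(261,291),.114))
# fit pivot with lean
def res(q):
    e=W([q[0],q[1],p[2]],[[0,0,.114],[0,.058*np.sin(.42),.114+.058*np.cos(.42)]])
    return np.r_[(wr.proj(e)-[[314,140],[286,103]]).ravel(),(sc.proj(e)-[f(261,291),f(238,225)]).ravel()]
o=least_squares(res,[.65,.11]);print(o.x,o.fun.round(1))
q=o.x-p[:2];print("local",q)
for g in [(260,210),(370,210)]: pass
print("box front corner w/top",wr.atz((252,175),.107),wr.atz((376,181),.107))
E
```

```text
end [0.6267 0.1396 0.1637] [-0.3  0.4  1.6 -0.8]
piv [0.6168 0.1174 0.1219] [ 0.  -0.1 -0.2  0.1]
[0.62119882 0.11760205 0.114     ] [0.62914491 0.12535298 0.114     ]
[0.62271178 0.11650539] [ 1.2 -1.4 -1.5  1.5  1.2  1.9  0.7 -1.5]
local [-0.0568778  0.0079218]
box front corner w/top [0.58813283 0.1754715  0.107     ] [0.58209666 0.05978633 0.107     ]
```

```bash
cat >> plan.py <<'E'
def to(T,ph,st=None):
    st=st or env.sense(); Rt=R.from_quat(st["ee_rot"]); ph=np.radians(ph)
    X=[np.sin(ph),0,np.cos(ph)];Z=[np.cos(ph),0,-np.sin(ph)]
    rv=(Rt.inv()*R.from_matrix(np.c_[X,[0,-1,0],Z])).as_rotvec(degrees=True)
    print(T,ph,rv.round(1).tolist(),Rt.inv().apply(np.array(T)-st["tool_pos"]).round(4).tolist())
E
python3 - <<'E'
from plan import *
to([.532,.131,.251],45)
E
```

```text
[0.532, 0.131, 0.251] 0.7853981633974483 [0.2, 8.2, -0.0] [0.0489, -0.0207, 0.0326]
```

Emit:
arm_command(
  increments=[
    [0, 4, 0, 0.024, -0.01, 0.016, 0.044],
    [0, 8, 0, 0.049, -0.0205, 0.0325, 0.044],
    [0, 8, 0, 0.049, -0.0205, 0.0325, 0.044],
    [0, 8, 0, 0.049, -0.0205, 0.0325, 0.044],
  ],
)

```text
t: 9.57
tool_pos: [0.5303, 0.1309, 0.249]
ee_rot: [0.925, -0.001, 0.379, 0.001]
force: [0.4, 0.1, -0.1]
finger_gap: 0.0383
gripper_force: 0.0
```

```bash
python3 - <<'E'
from plan import *
import cv2
st=env.sense(); print(st["joint_positions"].round(3),st["tool_pos"],st["force"],st["finger_gap"])
w=read_camera("wrist");cv2.imwrite("pics/w5.png",w["image"][:,:,::-1])
wr=wristcam(w,st)
print(wr.proj([[.6227,.1165,.114],[.6235,.14,.167]]))
to([.6166,.131,.1664],45)
E
```

```text
[ 0.042 -0.252  2.226 -0.085  0.393  1.68 ] [0.53027466 0.13085637 0.24901311] [ 0.41928098  0.07217711 -0.08334755] 0.03831818897193262
[[337.27056357 219.93094517]
 [309.64593587 191.18477883]]
[0.6166, 0.131, 0.1664] 0.7853981633974483 [0.2, 0.4, -0.0] [0.0033, -0.0006, 0.1197]
```

View pics/w5.png

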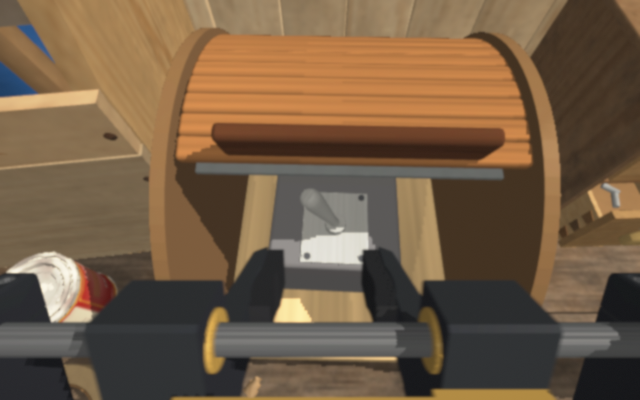

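The bat end at (310,195) matches the projection (310,191), and it sits between the open fingers. I'll go in.

Emit:
arm_command(
  increments=[
    [0, 0, 0, 0.001, 0, 0.03, 0.044],
    [0, 0, 0, 0.002, 0, 0.06, 0.044],
    [0, 0, 0, 0.003, 0, 0.085, 0.044],
    [0, 0, 0, 0.003, 0, 0.105, 0.044],
    [0, 0, 0, 0.003, 0, 0.12, 0.044],
    [0, 0, 0, 0.003, 0, 0.12, 0.044],
  ],
)

```text
t: 10.38
tool_pos: [0.6166, 0.1301, 0.1658]
ee_rot: [0.925, -0.001, 0.379, 0.002]
force: [0.5, 0.2, 0.1]
finger_gap: 0.044
gripper_force: 0.0
```

Now push to the right. Tool +y is world −y.

Emit:
arm_command(
  increments=[
    [0, 0, 0, 0, 0.004, 0, 0.044],
    [0, 0, 0, 0, 0.008, 0, 0.044],
    [0, 0, 0, 0, 0.012, 0, 0.044],
    [0, 0, 0, 0, 0.016, 0, 0.044],
    [0, 0, 0, 0, 0.02, 0, 0.044],
    [0, 0, 0, 0, 0.024, 0, 0.044],
  ],
)

```text
t: 11.12
tool_pos: [0.6168, 0.1068, 0.1681]
ee_rot: [0.925, -0.0, 0.381, 0.001]
force: [-0.3, 0.5, 0.7]
finger_gap: 0.0443
gripper_force: 0.4
```

Emit:
arm_command(
  increments=[
    [0, 0, 0, 0, 0.004, 0, 0.044],
    [0, 0, 0, 0, 0.008, 0, 0.044],
    [0, 0, 0, 0, 0.012, 0, 0.044],
    [0, 0, 0, 0, 0.012, 0, 0.044],
  ],
)

```text
t: 11.62
tool_pos: [0.6165, 0.0945, 0.1675]
ee_rot: [0.925, -0.001, 0.381, 0.001]
force: [0.2, -0.7, -0.0]
finger_gap: 0.0443
gripper_force: 0.0
```

Emit:
arm_command(
  increments=[
    [0, 0, 0, 0, 0, -0.02, 0.044],
    [0, 0, 0, 0, 0, -0.06, 0.044],
    [0, 0, 0, 0, 0, -0.1, 0.044],
    [0, 0, 0, 0, -0.015, -0.12, 0],
    [0, 0, 0, 0, -0.015, -0.12, 0],
  ],
)

```text
t: 12.25
tool_pos: [0.5322, 0.1108, 0.2539]
ee_rot: [0.924, 0.0, 0.382, 0.001]
force: [0.3, -0.4, 0.9]
finger_gap: 0.0262
gripper_force: 0.0
```

```bash
python3 - <<'E'
from plan import *
import cv2
st=env.sense(); print(st["t"],st["tool_pos"])
w=read_camera("wrist");wr=wristcam(w,st);im=w["image"].astype(int)
for y in (.140,.1165,.093):
    e=wr.proj([[.6235,y,.167 if y!=.1165 else .172]])[0].round().astype(int); print(y,e,im[e[1]-3:e[1]+4,e[0]-3:e[0]+4].mean((0,1)).round())
e=wr.proj([[.6227,.1165,.114]])[0].round().astype(int);print(e)
g=im.mean(2)[e[1]-44:e[1]+10:3,e[0]-66:e[0]+67:6].astype(int);print(g)
E
```

```text
12.25 [0.53216516 0.11081118 0.2539403 ]
0.14 [284 197] [101.  99.  95.]
0.1165 [314 194] [93. 90. 88.]
0.093 [344 197] [103. 100.  97.]
[315 225]
[[108 104  86  87  87  88  89  90  91  93  93  94  95  94  95  98  98  99
   99 101 101 100 101]
 [137 133  87  88  88  88  88  88  87  87  87  86  87  86  86  86  86  86
   85  85  84  90 106]
 [138 133  87  87  88  88  88  88  88  89  87  88  88  88  88  88  88  88
   88  88  88 100 131]
 [137 131  87  88  88  88  88  88  88  88  88  88  88  88  88  88  88  88
   87  88  87  98 131]
 [136 128  88  87  88  88  89  87  88  88  88  88  88  88  88  88  88  88
   88  88  88  98 131]
 [137 124  88  88  88  88  96  92  95  95  92  90  90  89  89  97  88  88
   88  88  88  98 131]
 [137 117  88  88  88  88 121  77 134 133 129 129 129 126 107 127 108  88
   88  88  88  93 131]
 [136 107  88  88  88  88 122  71 134 134 133 135 135 124 120 132 129  88
   88  89  88  93 131]
 [136 100  89  88  88  88 127 129 134 134 134 136 134 104 129 132 130  88
   88  88  88  93 130]
 [135  93  88  88  87  88 134 135 134 134 134 135 133 105 130 146 131  88
   88  88  88  89 130]
 [135  88  88  88  88  88 133 136 134 134 133 135 118 111 125 136 126  88
   88  88  89  89 129]
 [134  87  88  89  89  89 134 135 134 134 134 135 106 113 120 125 113  89
   89  89  89  89 129]
 [134  86  88  89  89  89 136 135 135 134 134 132 109 113 114 113 124  89
   89  89  88  87 129]
 [134  87  89  88  89  89 136 135 135 134 132 114 112 114 108 125 127  89
   89  89  89  86 129]
 [134  87  89  89  88  89 136 135 134 133 133 110 113 109 124 131 131  89
   89  88  89  86 129]
 [133  87  88  89  89  89 136 135 134 131 126 113 111 126 131 131 132  89
   89  88  89  84 128]
 [132  89  89  89  89  89 135 135 134 126 128 112 123 134 131 131 126  89
   89  88  89  84 128]
 [128  89  89  89  89  90 136 135 134 128 134 166 163 134 131 131 120  89
   88  89  89  85 128]]
```

The bat now leans right: its pixels run from the foot up to the right. Next I'll come in behind the ledge.

```bash
python3 - <<'E'
from plan import *
print("above");plan([74],[80],r=.235,n=.020,a=-.009,b=.019)
print("pre");plan([74],[80],r=.185,n=.020,a=-.009,b=.019)
st=env.sense(); to([.50,.111,.33],60); 
E
```

```text
above
74.0 [0.6396 0.1098 0.3067] [np.float64(0.1), np.float64(-34.8), np.float64(0.0), np.float64(0.1141), np.float64(0.0007), np.float64(0.0375)]
pre
74.0 [0.6534 0.1094 0.2586] [np.float64(0.1), np.float64(-34.8), np.float64(0.0), np.float64(0.09), np.float64(0.001), np.float64(0.0813)]
[0.5, 0.111, 0.33] 1.0471975511965976 [0.1, -14.8, 0.1] [0.0315, -0.0003, -0.0775]
```

Emit:
arm_command(
  increments=[
    [0, 0, 0, 0.02, 0, -0.03, 0],
    [0, -8, 0, 0.05, 0, -0.055, 0],
    [0, -16, 0, 0.07, 0, -0.055, 0],
    [0, -24, 0, 0.1, 0, -0.025, 0],
    [0, -32, 0, 0.125, 0, 0.01, 0],
    [0, -35, 0, 0.135, 0.001, 0.035, 0],
    [0, -35, 0, 0.135, 0.001, 0.037, 0],
    [0, -35, 0, 0.115, 0.001, 0.057, 0],
    [0, -35, 0, 0.1, 0.001, 0.071, 0],
    [0, -35, 0, 0.1, 0.001, 0.071, 0],
  ],
)

```text
t: 13.55
tool_pos: [0.6514, 0.1089, 0.2692]
ee_rot: [0.997, -0.001, 0.083, 0.001]
force: [-0.1, 0.7, -0.2]
finger_gap: 0.0005
gripper_force: 0.0
```

```bash
python3 - <<'E'
from plan import *
st=env.sense(); print(st["t"],st["tool_pos"],st["force"])
print("pre");plan([74],[80],r=.185,n=.020,a=-.009,b=.019)
plan([74,70,66,62,58,54,50,46],[80,80,79,78,76,74,72,70],r=.184,n=.006,a=-.009,b=.019)
E
```

```text
13.55 [0.65140349 0.10885758 0.26924099] [-0.08389996  0.72497436 -0.18053995]
pre
74.0 [0.6534 0.1094 0.2586] [np.float64(0.1), np.float64(0.5), np.float64(-0.1), np.float64(0.0002), np.float64(-0.0006), np.float64(0.0108)]
74.0 [0.6402 0.1098 0.2538] [np.float64(0.1), np.float64(0.5), np.float64(-0.1), np.float64(-0.0136), np.float64(-0.0009), np.float64(0.0134)]
70.0 [0.6279 0.1101 0.2502] [np.float64(0.1), np.float64(0.5), np.float64(-0.1), np.float64(-0.0263), np.float64(-0.0012), np.float64(0.0149)]
66.0 [0.6155 0.1104 0.2459] [np.float64(0.1), np.float64(1.5), np.float64(-0.1), np.float64(-0.0393), np.float64(-0.0016), np.float64(0.0171)]
62.0 [0.6034 0.1107 0.2407] [np.float64(0.1), np.float64(2.5), np.float64(-0.1), np.float64(-0.0521), np.float64(-0.0019), np.float64(0.0202)]
58.0 [0.5913 0.111  0.2348] [np.float64(0.1), np.float64(4.5), np.float64(-0.1), np.float64(-0.0649), np.float64(-0.0021), np.float64(0.0241)]
54.0 [0.5797 0.1113 0.2281] [np.float64(0.1), np.float64(6.5), np.float64(-0.1), np.float64(-0.0775), np.float64(-0.0024), np.float64(0.0288)]
50.0 [0.5686 0.1116 0.2207] [np.float64(0.1), np.float64(8.5), np.float64(-0.1), np.float64(-0.0896), np.float64(-0.0027), np.float64(0.0343)]
46.0 [0.5581 0.1119 0.2125] [np.float64(0.1), np.float64(10.5), np.float64(-0.1), np.float64(-0.1014), np.float64(-0.003), np.float64(0.0406)]
```

Emit:
arm_command(
  increments=[
    [0, 0, 0, 0, -0.001, 0.006, 0],
    [0, 0, 0, 0, -0.001, 0.01, 0],
    [0, 0, 0, -0.006, -0.001, 0.011, 0],
    [0, 0, 0, -0.012, -0.001, 0.013, 0],
    [0, 0, 0, -0.018, -0.001, 0.014, 0],
    [0, 0, 0, -0.026, -0.001, 0.015, 0],
    [0, 1, 0, -0.039, -0.0015, 0.017, 0],
  ],
)

```text
t: 14.42
tool_pos: [0.6187, 0.1102, 0.2493]
ee_rot: [0.995, -0.001, 0.095, 0.001]
force: [4.3, -0.7, 0.8]
finger_gap: 0.0005
gripper_force: 2.0
```

```bash
python3 - <<'E'
from plan import *
plan([66,62,58,54,50,46,42,38,34,30,26],[79,78,76,74,72,71,70,69,68,67,66],r=.184,n=.006,a=-.009,b=.019)
E
```

```text
66.0 [0.6155 0.1104 0.2459] [np.float64(0.1), np.float64(0.1), np.float64(-0.1), np.float64(-0.0038), np.float64(-0.0003), np.float64(0.0027)]
62.0 [0.6034 0.1107 0.2407] [np.float64(0.1), np.float64(1.1), np.float64(-0.1), np.float64(-0.0167), np.float64(-0.0006), np.float64(0.0055)]
58.0 [0.5913 0.111  0.2348] [np.float64(0.1), np.float64(3.1), np.float64(-0.1), np.float64(-0.0296), np.float64(-0.0008), np.float64(0.009)]
54.0 [0.5797 0.1113 0.2281] [np.float64(0.1), np.float64(5.1), np.float64(-0.1), np.float64(-0.0423), np.float64(-0.0011), np.float64(0.0134)]
50.0 [0.5686 0.1116 0.2207] [np.float64(0.1), np.float64(7.1), np.float64(-0.1), np.float64(-0.0546), np.float64(-0.0014), np.float64(0.0186)]
46.0 [0.5585 0.1119 0.2124] [np.float64(0.1), np.float64(8.1), np.float64(-0.1), np.float64(-0.0662), np.float64(-0.0016), np.float64(0.0248)]
42.0 [0.5489 0.1121 0.2035] [np.float64(0.1), np.float64(9.1), np.float64(-0.1), np.float64(-0.0773), np.float64(-0.0019), np.float64(0.0317)]
38.0 [0.5399 0.1123 0.194 ] [np.float64(0.1), np.float64(10.1), np.float64(-0.1), np.float64(-0.0878), np.float64(-0.0021), np.float64(0.0394)]
34.0 [0.5317 0.1126 0.1839] [np.float64(0.1), np.float64(11.1), np.float64(-0.1), np.float64(-0.0979), np.float64(-0.0023), np.float64(0.0477)]
30.0 [0.5242 0.1127 0.1732] [np.float64(0.1), np.float64(12.1), np.float64(-0.1), np.float64(-0.1073), np.float64(-0.0025), np.float64(0.0568)]
26.0 [0.5174 0.1129 0.1621] [np.float64(0.1), np.float64(13.1), np.float64(-0.1), np.float64(-0.116), np.float64(-0.0027), np.float64(0.0664)]
```

Emit:
arm_command(
  increments=[
    [0, 1, 0, -0.012, 0, 0.003, 0],
    [0, 3, 0, -0.025, -0.0005, 0.0065, 0],
    [0, 5, 0, -0.038, -0.001, 0.011, 0],
    [0, 7, 0, -0.05, -0.001, 0.016, 0],
    [0, 8, 0, -0.062, -0.0015, 0.022, 0],
    [0, 9, 0, -0.073, -0.0015, 0.029, 0],
    [0, 10, 0, -0.084, -0.002, 0.037, 0],
    [0, 11, 0, -0.094, -0.002, 0.045, 0],
    [0, 12, 0, -0.103, -0.002, 0.054, 0],
    [0, 13, 0, -0.112, -0.0025, 0.064, 0],
  ],
)

```text
t: 15.68
tool_pos: [0.5196, 0.1128, 0.1653]
ee_rot: [0.978, -0.001, 0.207, 0.001]
force: [-0.5, -0.9, 2.9]
finger_gap: 0.0002
gripper_force: 1.2
```

```bash
python3 - <<'E'
from plan import *
st=env.sense(); print(st["joint_positions"].round(3),st["tool_pos"],st["force"])
plan([28,26,22,19,16,14,12,10,9,8,7,6,5],[66,66,65,64,64,63,63,63,63,63,63,63,63],r=.184,n=.006,a=-.009,b=.019)
E
```

```text
[-1.000e-02 -2.900e-02  2.093e+00  2.000e-03  6.620e-01  1.560e+00] [0.51959576 0.1128065  0.16527542] [-0.52113117 -0.85604209  2.86345836]
28.0 [0.5205 0.1128 0.1677] [np.float64(0.2), np.float64(0.1), np.float64(-0.0), np.float64(0.0018), np.float64(-0.0), np.float64(-0.0019)]
26.0 [0.5174 0.1129 0.1621] [np.float64(0.2), np.float64(0.1), np.float64(-0.0), np.float64(-0.0033), np.float64(-0.0001), np.float64(0.002)]
22.0 [0.5114 0.1131 0.1505] [np.float64(0.2), np.float64(1.1), np.float64(-0.0), np.float64(-0.0134), np.float64(-0.0003), np.float64(0.0102)]
19.0 [0.5074 0.1132 0.1416] [np.float64(0.2), np.float64(2.1), np.float64(-0.0), np.float64(-0.0207), np.float64(-0.0004), np.float64(0.0167)]
16.0 [0.5042 0.1132 0.1325] [np.float64(0.2), np.float64(2.1), np.float64(-0.0), np.float64(-0.0273), np.float64(-0.0005), np.float64(0.0237)]
14.0 [0.502  0.1133 0.1264] [np.float64(0.2), np.float64(3.1), np.float64(-0.0), np.float64(-0.0319), np.float64(-0.0005), np.float64(0.0285)]
12.0 [0.5003 0.1133 0.1201] [np.float64(0.2), np.float64(3.1), np.float64(-0.0), np.float64(-0.0359), np.
[... 190 characters left out ...]
83 0.1134 0.1107] [np.float64(0.2), np.float64(3.1), np.float64(-0.0), np.float64(-0.0416), np.float64(-0.0007), np.float64(0.0413)]
8.0 [0.4977 0.1134 0.1076] [np.float64(0.2), np.float64(3.1), np.float64(-0.0), np.float64(-0.0434), np.float64(-0.0007), np.float64(0.0439)]
7.0 [0.4972 0.1134 0.1044] [np.float64(0.2), np.float64(3.1), np.float64(-0.0), np.float64(-0.0451), np.float64(-0.0007), np.float64(0.0466)]
6.0 [0.4967 0.1134 0.1012] [np.float64(0.2), np.float64(3.1), np.float64(-0.0), np.float64(-0.0469), np.float64(-0.0007), np.float64(0.0493)]
5.0 [0.4963 0.1134 0.098 ] [np.float64(0.2), np.float64(3.1), np.float64(-0.0), np.float64(-0.0485), np.float64(-0.0007), np.float64(0.0521)]
```

Emit:
arm_command(
  increments=[
    [0, 1, 0, -0.01, 0, 0.008, 0],
    [0, 2, 0, -0.0175, 0, 0.0145, 0],
    [0, 2, 0, -0.024, 0, 0.0215, 0],
    [0, 3, 0, -0.0285, -0.0005, 0.0265, 0],
    [0, 3, 0, -0.0325, -0.0005, 0.0315, 0],
    [0, 3, 0, -0.035, -0.0005, 0.034, 0],
    [0, 3, 0, -0.0365, -0.0005, 0.0365, 0],
    [0, 3, 0, -0.038, -0.0005, 0.039, 0],
  ],
)

```text
t: 16.68
tool_pos: [0.4992, 0.1134, 0.1127]
ee_rot: [0.973, -0.001, 0.229, 0.001]
force: [-7.5, 0.3, 3.4]
finger_gap: 0.0004
gripper_force: 4.1
```

Emit:
arm_command(
  increments=[
    [0, 0, 0, -0.0035, 0, 0, 0],
    [0, 0, 0, -0.005, 0, 0.001, 0],
    [0, 0, 0, -0.0063, 0, 0.0014, 0],
    [0, 0, 0, -0.0072, 0, 0.003, 0],
    [0, 0, 0, -0.0085, 0, 0.0047, 0],
  ],
)

```text
t: 17.3
tool_pos: [0.4954, 0.1133, 0.1058]
ee_rot: [0.973, -0.001, 0.231, 0.001]
force: [0.7, -0.1, 1.5]
finger_gap: 0.0005
gripper_force: 0.7
```

Emit:
arm_command(
  increments=[
    [0, 0, 0, -0.0006, 0, 0.0012, 0],
    [0, 0, 0, -0.0012, 0, 0.0024, 0],
    [0, 0, 0, -0.0017, 0, 0.0034, 0],
    [0, 0, 0, -0.0017, 0, 0.0034, 0],
  ],
)

```text
t: 17.8
tool_pos: [0.4948, 0.1133, 0.1016]
ee_rot: [0.973, -0.001, 0.231, 0.001]
force: [0.8, 0.4, 1.2]
finger_gap: 0.0006
gripper_force: 0.5
```

Emit:
arm_command(
  increments=[
    [0, 0, 0, -0.0005, 0, 0.001, 0],
    [0, 0, 0, -0.001, 0, 0.002, 0],
    [0, 0, 0, -0.0013, 0, 0.0027, 0],
    [0, 0, 0, -0.0013, 0, 0.0027, 0],
  ],
)

```text
t: 18.3
tool_pos: [0.4953, 0.1134, 0.1003]
ee_rot: [0.973, -0.0, 0.232, 0.001]
force: [-15.9, -1.7, 25.1]
finger_gap: 0.0005
gripper_force: 12.4
```

The force rise shows the shut stop. I'll back off and check.

Emit:
arm_command(
  increments=[
    [0, 0, 0, 0.0005, 0, -0.002, 0],
    [0, 0, 0, 0, 0, -0.02, 0],
    [0, 0, 0, -0.01, 0, -0.06, 0],
    [0, 0, 0, -0.02, 0, -0.1, 0],
    [0, 5, 0, -0.03, 0, -0.13, 0],
    [0, 5, 0, -0.03, 0, -0.13, 0],
  ],
)

```text
t: 19.05
tool_pos: [0.4089, 0.1139, 0.203]
ee_rot: [0.961, -0.0, 0.275, 0.001]
force: [0.2, 0.2, -0.3]
finger_gap: 0.0005
gripper_force: 0.0
```

```bash
python3 - <<'E'
from plan import *
import cv2
st=env.sense(); print(st["t"],st["tool_pos"],st["force"])
w=read_camera("wrist");wr=wristcam(w,st);p=np.load("box.npy");sd=read_camera("side");sc=Cam(sd)
a=cv2.resize(w["image"][190:290,220:440,::-1],(800,364),interpolation=cv2.INTER_CUBIC)
b=cv2.resize(sd["image"][190:270,250:380,::-1],(385,236),interpolation=cv2.INTER_CUBIC)
c=np.zeros((236,800,3),np.uint8);c[:,:385]=b
cv2.imwrite("pics/fin.png",np.vstack([a,c]))
for th in (5,6,7,8,10):
    L=W(p,[led(np.radians(th),y,n=n) for y in(-.085,.085) for n in(-.006,.006)])
    print(th,((wr.proj(L)-[220,190])*3.64).round().tolist(),((sc.proj(L)-[250,190])*2.96+[0,364]).round().tolist())
E
```

```text
19.05 [0.4089298  0.11393402 0.20295794] [ 0.16725804  0.18152788 -0.26896258]
5 [[723.0, 45.0], [737.0, 28.0], [18.0, 27.0], [4.0, 9.0]] [[210.0, 523.0], [211.0, 511.0], [62.0, 451.0], [62.0, 440.0]]
6 [[727.0, 41.0], [741.0, 23.0], [14.0, 22.0], [0.0, 3.0]] [[210.0, 519.0], [211.0, 507.0], [62.0, 448.0], [62.0, 436.0]]
7 [[731.0, 36.0], [745.0, 17.0], [10.0, 17.0], [-4.0, -3.0]] [[210.0, 516.0], [212.0, 503.0], [62.0, 445.0], [63.0, 433.0]]
8 [[735.0, 31.0], [750.0, 10.0], [6.0, 12.0], [-8.0, -10.0]] [[211.0, 512.0], [212.0, 500.0], [62.0, 441.0], [63.0, 429.0]]
10 [[743.0, 20.0], [759.0, -4.0], [-2.0, 0.0], [-16.0, -24.0]] [[211.0, 505.0], [213.0, 492.0], [63.0, 435.0], [64.0, 423.0]]
```

View pics/fin.png

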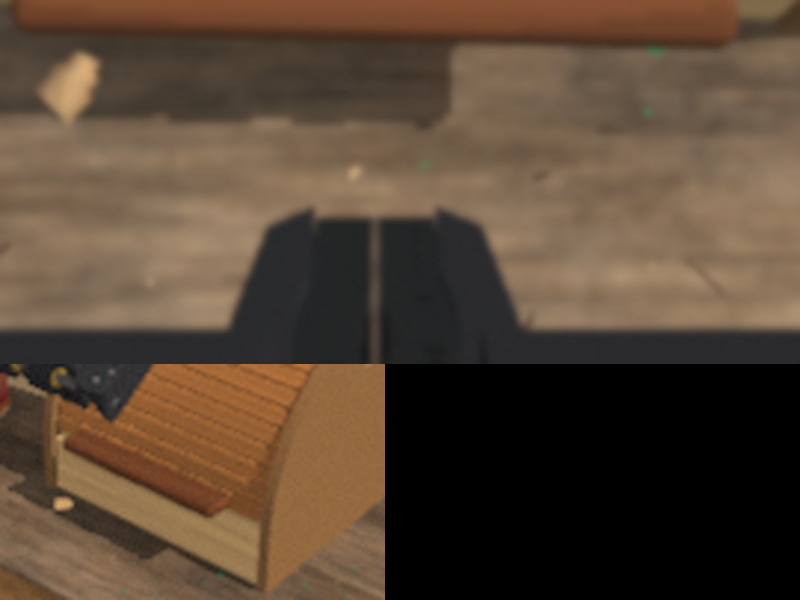

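The final picture shows the ledge's lower edge at (735,44), which fits about 6°. There is no gap above the sill, so the cover is shut, and the robot is clear of everything. I'm handing in.

```bash
python3 -c "
from workcell import job
print(job.close_job())"
```

```text
the job is handed in; nothing more can be done
None
```

The job is handed in at about 19 s: the cover was rolled up to its stop, the toggle was flipped to lean right, the cover was rolled down again until shut, and I never moved the arm against the bottle, tape roll or tin.

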